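# Free and hold open the sample cover of a bench photometer

## Robot

A 6-joint arm with a two-finger parallel gripper is mounted at the origin on the work surface; the furniture and walls round the work are solid. World frame = base frame: x ahead of the robot, y to its left, z up, the work surface at z = 0. Lengths are in m, angles in rad, forces in N, time in s.
With the tool pointing down it reaches from about 0.4 to 0.825 m from the base axis. Payload 7 kg.
Tool frame: the origin (TCP) lies on the centre line of the jaws, within the pads' length; the fingertips stand arm.tip_reach ahead of it and the grasp point (between the pads) lies 5 mm behind it (arm.tip_reach is the distance from the TCP to the fingertips, in m); z points along the fingers, y is the line along which they close (so a half turn about z gives the same grasp; the last joint's range is limited). The gripper opens to 88 mm and grips with 3 to 60 N. Pads are 19 mm wide; open, the fingers measure 130 mm over their backs; the gripper's body (78 mm by 193 mm) begins 47 mm behind the grasp point.
Start: joints at [1.45, 0.359, 0.012, 0, -1.224, -0.288], TCP at [0.268, 0.619, 0.241] pointing down, gripper open.
Joint ranges: [-3.07, 3.07], [-1.43, 2.12], [-1.02, 1.25], [-3.03, 1.67], [-3.05, -0], [-3.03, 3.03]. Speed limits (rad/s): [2.39, 2.39, 3.01, 3.14, 3.14, 3.14].

## Interface

Orientations are given as [roll, pitch, yaw] about the fixed x, y, z axes, in that order (R = Rz(yaw) Ry(pitch) Rx(roll)).
In Python, from station import status, optics, order, arm gives the robot as it stands. The module is installed in compiled form; this text tells all that it offers.
- The arm moves only by the shell command python3 -m jog 'ROWS' [FORCE]. ROWS is JSON, a list of rows, each a list of 3 entries, a list of its own where there are three numbers: the gripper command: -1 is shut, 1 is fully open, values between are in proportion, then the shift along the tool's x, y, z in mm, then the turn about the tool's z in rad. A call has 1 to 20 rows; each row is the pose to reach, as a shift and turn from the pose commanded when the call began, along the tool's axes at that moment; what a row does not reach only later rows make up. A row lasts 1/8 s, in which the tool goes at most 62.5 mm and 10.7 degrees, less where a joint would pass 70% of its speed; a pose out of reach is approached as far as the arm can. A call with a gripper value outside its range is refused whole. The fingers move at their own pace and stop on an object; FORCE is the grip in N (left out, the last holds). Time passes only in rows, so rows that repeat a pose let the fingers close. It gives the time, the measured TCP pose, the force, the opening and the grip force at its end, in the units of the state.
- status.get_state(): the state, without advancing time (a new reading comes with each control period).
- optics.grab_frame(name): name is "side" or "top"; returns a dict with "color" (480x640x3 uint8, red, green, blue), "mtx" (3x3 intrinsics, pixels), "cam_to_world" (4x4, takes a point from camera to world coordinates). Camera axes: x right, y down, z forward; pixel columns grow to the right and rows downward; lengths in m; the calibration is good to about 2 mm. A picture is of the moment at which its call begins. There is no depth.
- order.job_done(): hands the job in; it is judged then, once.
The state is a dict: "t": time; "q": joint angles; "qd": joint speeds; "joint_efforts": joint torques, N m; "eef_pos": TCP position; "ee_rot": TCP orientation; "force": force on the tool from outside, world axes, zero at the start; "moment": the same for the moment, N m; "width": finger opening in m; "gripper_force": force on a finger pad.
Only numpy, scipy, OpenCV 4.12 (cv2) and the standard library are available. Lean on these libraries where they do the work, as an engineer would, in place of code of your own. Each camera call takes 0.05 s, during which the arm holds its last target. There are 200 camera calls.

## Task

Open the cover of the small bench photometer's sample well and keep holding it up, so that a colleague can change the cell inside. The round knob on the cover is a quarter-turn catch, and nothing shows whether it is caught: try the cover with a light pull on the knob, give the knob a quarter turn if it will not come, then lift the cover by the knob until it stands open at about 45 degrees and finish while still holding it there, as it falls shut when let go. Do not drag, tip or lift the photometer and do not disturb the two vials and the small box beside it.

Things in the scene. Friction and masses are not known exactly. Their poses are not given: they have to be found in the camera images.
- photometer: Bench photometer: white instrument 190 (x) x 170 (y) x 93 mm high with the cover shut, 6 kg, loose on rubber feet. Origin: centre of its underside, on the worktop; x points from its sloping key panel to its back, y to its left, z up. Behind the panel a grey cover 130 (x) x 140 (y) x 12 mm shuts the sample well, top face 93 mm up; left of it a fixed housing 86 mm high.
- cover_hinge (a point): Point on the cover's hinge line, fixed on the photometer. The line runs along the photometer's x axis, 60 mm left of its middle and 88 mm above the worktop; this point has the knob's x (30 mm behind the middle). The cover's right edge, with the knob, swings up and over to the left.
- cover (a joint): Opening angle of the cover, rad: 0 shut, grows as it opens, stop at 1.3. It falls shut from any angle when let go (2 to 3 N at the knob). When caught it can still be raised about 0.02 rad (2.5 mm at the knob) before the catch bites and holds fast.
- knob (a point): Centre of the head of the black fluted knob near the cover's right edge; moves with the cover, does not turn with the knob, axes as the photometer's when shut. Head 31 mm in diameter, 24 mm tall, on a 17 mm stem, its axis square to the cover. Shut, this point is 28 mm above the cover's top face, 121 mm above the worktop, 115 mm right of the hinge line and 33 mm higher than it.
- catch_axis (a point): The knob's axis at the top face of the shut cover, fixed on the photometer. The knob turns endlessly, clicking from stop to stop 90 degrees apart (up to 0.15 N m; past half-way it pulls itself on). Each quarter turn, either way, changes caught to free or free to caught. It starts on a stop and looks the same on all. Turn it with the cover down; within 20 degrees of a stop will do.
- cell_box_mid (a point): Loose bystander: small black box 47 x 58 x 28 mm, right of the photometer; point at its centre, 14 mm up.
- vial_a_mid (a point): Loose bystander: small brown vial with black cap, 22 mm in diameter, 50 mm tall, right of the photometer; point at its centre, 25 mm up.
- vial_b_mid (a point): Loose bystander: small clear vial with white cap, 20 mm in diameter, 50 mm tall, right of the photometer; point at its centre, 25 mm up.

How it is judged:
On the way:
1. the cover is free of its catch and lifted off its seat (past 0.15 rad) by the fingers (value of joint cover above 0.15 rad and contact force between the fingers and cover above 1 N), for 0.2 s.
At the end, for the whole second after the job is handed in: The cover stands still at 0.6 to 1.0 rad (34 to 57 degrees), held by the fingers (more than 1 N between fingers and cover or knob); the photometer stands on its feet within 15 mm of where it was, tilted less than 0.03 rad; the box and both vials are within 20 mm of where they were (value of joint cover between 0.6 and 1 rad and velocity of joint cover between -0.1 and 0.1 rad/s and contact force between the fingers and cover above 1 N and distance of photometer from where it was at the start of the episode below 0.015 m and angle between photometer's own z axis and vertical below 0.03 rad and linear speed of photometer below 0.02 m/s and distance of each of cell_box_mid, vial_a_mid, vial_b_mid from where it was at the start of the episode below 0.02 m); the arm keeps its last pose, push and grip.
It fails at once if the photometer is dragged more than 15 mm or tipped or lifted (distance of photometer from where it was at the start of the episode above 0.015 m or angle between photometer's own z axis and vertical above 0.06 rad).
It fails at once if a vial or the small box is pushed away or knocked over (distance of any of cell_box_mid, vial_a_mid, vial_b_mid from where it was at the start of the episode above 0.02 m).
It also fails if it takes over 48 s, if anything falls off the work surface, if the arm or the gripper's body presses on something with over 40 N, if the wrist force passes 120 N, or if a joint passes its speed limit or range.

## Working session

There is one attempt and no reset: what is moved stays moved. The work goes in short steps, Python scripts to look and compute and a shell command to move; the robot and the scene stay as the last step left them, time stands still between calls to the robot, and variables do not carry over. Pictures are saved under pics/ and viewed, at most 10 in all, crops included, and the job is handed in when it is done.

```bash
mkdir -p pics; python3 - <<'E'
from station import status, optics, arm
import cv2
print(status.get_state()); print(arm.tip_reach)
for n in("side","top"):
    f=optics.grab_frame(n); cv2.imwrite(f"pics/{n}0.png",f["color"][:,:,::-1]); print(n,f["mtx"].tolist(),f["cam_to_world"].round(4).tolist())
E
```

```text
{'t': 0.0, 'q': array([ 1.45012625e+00,  3.59371989e-01,  1.10590577e-02, -3.65073084e-04,
       -1.22408215e+00, -2.88119637e-01]), 'qd': array([-2.21255954e-03,  6.92448944e-04, -4.69273218e-04, -5.91835172e-04,
       -5.07192187e-04,  4.75031286e-05]), 'joint_efforts': array([-1.12793503e-03, -5.82697105e+01,  2.93045944e+01,  6.99684396e+00,
        6.78032055e-03, -1.68340212e-04]), 'eef_pos': array([0.2681328 , 0.61895317, 0.23962969]), 'ee_rot': array([ 3.13996228e+00, -1.25285543e-04, -4.08913946e-01]), 'force': array([-0.59244122,  0.87495938,  0.37097887]), 'moment': array([ 0.00241143, -0.04449215,  0.02799569]), 'gripper_force': 0.0, 'width': 0.08775442383108091}
0.014
side [[448.7796472577666, 0.0, 320.868671961016], [0.0, 448.7796472577666, 241.15221713454577], [0.0, 0.0, 1.0]] [[0.8076, -0.3627, 0.465, 0.0806], [-0.5896, -0.4759, 0.6526, -0.3168], [-0.0154, -0.8012, -0.5982, 0.5995], [0.0, 0.0, 0.0, 1.0]]
top [[585.962423619468, 0.0, 321.177246627394], [0.0, 585.962423619468, 227.95511997574027], [0.0, 0.0, 1.0]] [[-0.1438, -0.9654, 0.2176, 0.3054], [-0.9896, 0.1409, -0.0289, 0.2605], [-0.0027, -0.2195, -0.9756, 0.9306], [0.0, 0.0, 0.0, 1.0]]
```

View pics/side0.png

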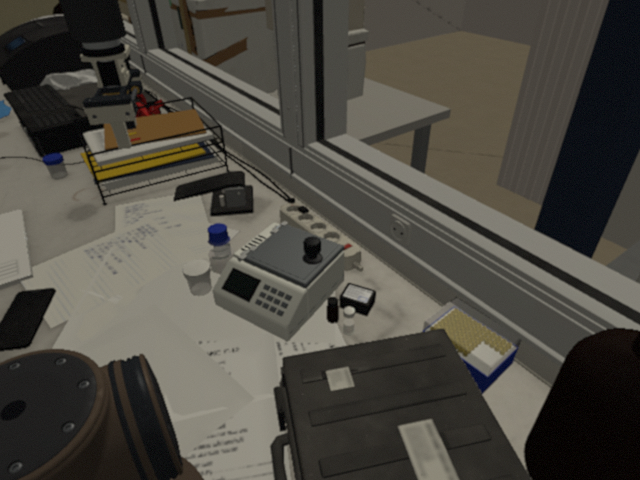

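View pics/top0.png

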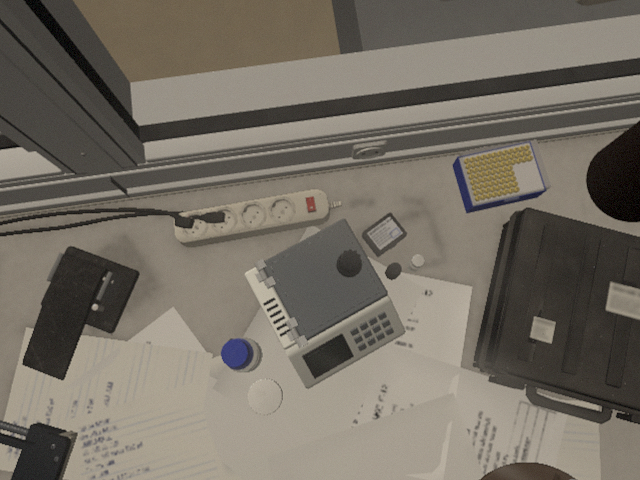

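The top view shows the photometer turned. Its grey cover has corners near (343,222), (386,296), (300,340) and (262,268), and the knob is at (349,263). The box is at (384,234) and the vials at (393,270) and (418,261). In the side view the knob head is near (312,245).

```bash
cat > h.py <<'E'
import numpy as np, cv2
from station import status, optics, arm
from scipy.spatial.transform import Rotation as Ro
def ray(f,p):
    M=f["cam_to_world"]; d=M[:3,:3]@np.linalg.solve(f["mtx"],[p[0],p[1],1.]); return M[:3,3],d
def plane(f,p,z):
    o,d=ray(f,p); return o+d*(z-o[2])/d[2]
def tri(f,p,g,q):
    (o,d),(a,b)=ray(f,p),ray(g,q); s=np.linalg.lstsq(np.c_[d,-b],a-o,rcond=None)[0]
    x,y=o+s[0]*d,a+s[1]*b; return (x+y)/2,np.linalg.norm(x-y)
def blob(m,p):
    n,l,s,c=cv2.connectedComponentsWithStats(m.astype(np.uint8)); k=min((i for i in range(1,n) if s[i,4]>15),key=lambda i:np.hypot(*(c[i]-p))); return c[k],s[k],l==k
E
python3 - <<'E'
from h import *
T=optics.grab_frame("top");S=optics.grab_frame("side")
g=lambda f:cv2.cvtColor(f["color"],cv2.COLOR_RGB2GRAY)
gt,gs=g(T),g(S)
print(gt[255:272:3,325:375:4]);print(gs[232:266:3,296:330:3])
ct,st,_=blob(gt<45,(349,263)); cs,ss,_=blob(gs<45,(312,245)); print(ct,st,cs,ss,tri(T,ct,S,cs))
m=(gt>50)&(gt<105)&(np.ptp(T["color"].astype(int),axis=2)<25)
m=cv2.morphologyEx(m.astype(np.uint8),cv2.MORPH_OPEN,np.ones((5,5)))
c,s,l=blob(m,(325,285)); print(c,s)
cn=max(cv2.findContours(l.astype(np.uint8),0,2)[0],key=cv2.contourArea)
r=cv2.boxPoints(cv2.minAreaRect(cn)); print(r)
P=np.array([plane(T,p,.093) for p in r]);print(P.round(4),np.diff(P,axis=0).round(4))
for p in[(384,234),(393,270),(418,261)]: print(plane(T,p,.04).round(3))
v=np.hstack([cv2.resize(gt[205:355,235:435],None,fx=2,fy=2,interpolation=2),cv2.resize(gs[210:360,200:400],None,fx=2,fy=2,interpolation=2)])
o=cv2.cvtColor(cv2.resize(gt[205:355,235:435],None,fx=3,fy=3),8);cv2.polylines(o,[((r-[235,205])*3).astype(int)],True,(0,0,255));cv2.imwrite("pics/c1.png",o)
E
```

```text
[[ 88  91  89  90  67  59  57  60  61  92  84 108 117]
 [ 91  88  92  83  60  59  57  55  53  94  95 152 112]
 [ 88  88  93  54  55  60  56  56  54  71  92  94 150]
 [ 90  90  87  49  54  52  53  51  56  57  88  88 149]
 [ 88  90  88  45  42  52  52  51  48  67  90  93 111]
 [ 86  87  84  81  50  43  50  47  52  88  88  93  89]]
[[ 80  81  82  79  83 104 118 125 122 128 119  87]
 [ 78  81  83  83  81  79  85 114 134 109  67  70]
 [ 82  81  84  54  25  29  32  48  78  87  93 120]
 [ 81  80  77  17  26  31  41  47  50  88  87  92]
 [ 79  83  78   3  21  30  34  22  31  89  89  88]
 [ 82  81  82   5   8  11   7   0  28  88  89  87]
 [ 81  83  81  11   1   7   9   4  38  87  89  88]
 [ 80  84  86  34   7   7   7  11  63  88  88  86]
 [ 82  82  70  15  12   8   6  41  47  84  85  88]
 [ 81  82  64  17  23  23  29  50  41  76  88  73]
 [ 81  83  83  53  15  22  24  27  53  90  73  38]
 [ 81  82  83  84  84  82  84  77  87  72  38 125]]
[338.05867347 347.60459184] [313 335  40  26 392] [311.57   250.1675] [303 237  19  27 400] (array([0.36559233, 0.20766971, 0.13507751]), np.float64(0.11276471426579113))
[324.04737547 279.14383145] [ 264  220  123  119 8211]
[[258.975   263.8637 ]
 [345.46255 216.29558]
 [388.70248 294.91364]
 [302.21494 342.48175]]
[[0.4525 0.3323 0.093 ]
 [0.5044 0.1977 0.093 ]
 [0.3813 0.1543 0.093 ]
 [0.333  0.2857 0.093 ]] [[ 0.0519 -0.1345  0.    ]
 [-0.1232 -0.0434  0.    ]
 [-0.0483  0.1314  0.    ]]
[0.48  0.139 0.04 ]
[0.423 0.135 0.04 ]
[0.431 0.094 0.04 ]
```

View pics/c1.png

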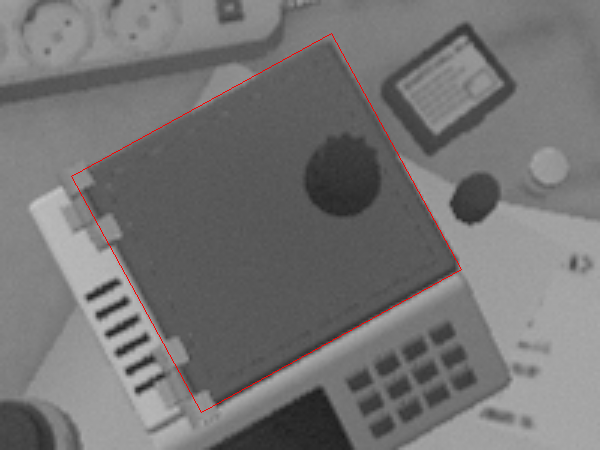

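```bash
python3 - <<'E'
from h import *
T=optics.grab_frame("top");S=optics.grab_frame("side")
g=lambda f:cv2.cvtColor(f["color"],cv2.COLOR_RGB2GRAY)
ct,st,_=blob(g(T)<68,(349,263)); print(ct,st, plane(T,ct,.125), tri(T,ct,S,(312,245.5)))
yaw=.35;R=Ro.from_euler('z',yaw).as_matrix()
k=plane(T,ct,.125); org=k-R@[.03,-.055,0]; print("origin",org)
# predicted cover corners vs seen; knob head centre in side view
def proj(f,X):
    M=np.linalg.inv(f["cam_to_world"]); c=M[:3,:3]@X+M[:3,3]; return (f["mtx"]@c/c[2])[:2]
for n,z in(("head",.121),("top",.133)): print(n,proj(S,[k[0],k[1],z]),proj(T,[k[0],k[1],z]))
s=status.get_state(); E=Ro.from_euler('xyz',s["ee_rot"]).as_matrix(); print(E.round(3)); print("shift to 60mm over knob",1000*E.T@(np.r_[k[:2],.2]-s["eef_pos"]))
for n,p in(("box",(384,234)),("va",(393,270)),("vb",(418,261))): print(n,R.T@(plane(T,p,.045)-k))
E
```

```text
[348.85277247 263.63862333] [336 250  26  27 523] [0.42920345 0.20583877 0.125     ] (array([0.43116051, 0.20489477, 0.12097582]), np.float64(0.0029533694208580927))
origin [0.38216289 0.24721734 0.125     ]
head [309.96666236 245.84157664] [348.7285763  264.09711618]
top [309.76036973 240.36871604] [349.10476978 262.70832918]
[[ 0.918 -0.398 -0.   ]
 [-0.398 -0.918 -0.001]
 [ 0.     0.001 -1.   ]]
shift to 60mm over knob [311.99440899 315.30678449  40.42640813]
box [ 0.02444001 -0.07949285 -0.08      ]
va [-0.03083487 -0.06377962 -0.08      ]
vb [-0.03693606 -0.10432513 -0.08      ]
```

```bash
python3 -m jog '[[1,[52,53,0],-0.13],[1,[104,105,0],-0.26],[1,[156,158,5],-0.39],[1,[208,210,15],-0.52],[1,[260,263,25],-0.65],[1,[312,315,35],-0.759],[1,[312,315,35],-0.759],[1,[312,315,35],-0.759],[1,[312,315,35],-0.759],[1,[312,315,35],-0.759]]' 8
python3 - <<'E'
from h import *
for n in("side","top"):
    f=optics.grab_frame(n); cv2.imwrite(f"pics/{n}1.png",f["color"][:,:,::-1])
s=status.get_state(); print(s["q"],s["force"])
E=Ro.from_euler('xyz',s["ee_rot"]).as_matrix(); print(E.round(3),"to knob",1000*E.T@(np.array([.430,.2055,.121])-s["eef_pos"]))
E
```

```text
t: 1.55
eef_pos: [0.4294, 0.2073, 0.2058]
ee_rot: [-3.141, -0.001, 0.351]
force: [0.7, -0.3, 0.3]
width: 0.0877
gripper_force: 0.0
[ 8.64261140e-01  5.60030701e-02 -4.62472570e-01 -1.23824938e-05
 -1.05202841e+00  1.05833072e+00] [ 0.30961573  0.04500001 -0.16022753]
[[ 0.939  0.345  0.   ]
 [ 0.345 -0.939  0.   ]
 [ 0.    -0.    -1.   ]] to knob [2.93787173e-02 2.11597384e+00 8.46733924e+01]
```

View pics/side1.png

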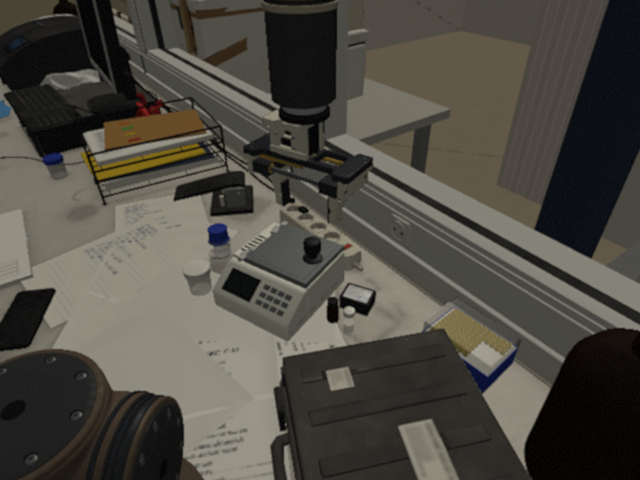

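```bash
python3 -m jog '[[1,[0,2,40],0],[1,[0,2,70],0],[1,[0,2,89],0],[1,[0,2,89],0],[1,[0,2,89],0]]' 8
python3 -m jog '[[-1,[0,0,0],0],[-1,[0,0,0],0],[-1,[0,0,0],0],[-1,[0,0,0],0],[-1,[0,0,0],0],[-1,[0,0,0],0],[-1,[0,0,0],0],[-1,[0,0,0],0]]' 8
python3 - <<'E'
from h import *
for n in("side","top"):
    f=optics.grab_frame(n); cv2.imwrite(f"pics/{n}2.png",f["color"][:,:,::-1])
f=cv2.imread("pics/side2.png")[150:330,200:420]; cv2.imwrite("pics/c2.png",cv2.resize(f,None,fx=3,fy=3,interpolation=2))
print(status.get_state()["force"])
E
```

```text
t: 2.28
eef_pos: [0.4304, 0.2053, 0.1173]
ee_rot: [-3.141, -0.001, 0.351]
force: [-0.0, -0.4, 0.6]
width: 0.0875
gripper_force: 0.0
t: 3.28
eef_pos: [0.4302, 0.2036, 0.1165]
ee_rot: [3.14, 0.001, 0.35]
force: [3.3, -3.4, 1.3]
width: 0.0309
gripper_force: 8.0
[ 3.03484099 -4.18416573  1.83059032]
```

View pics/c2.png

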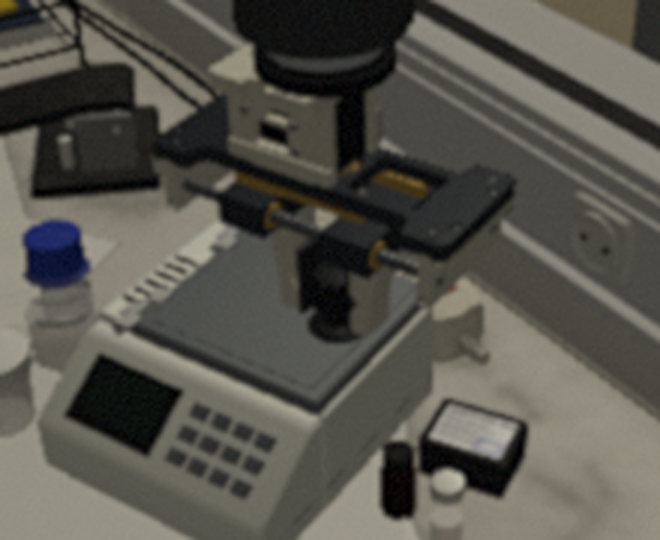

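Both pads hold the knob head at 31 mm. I'll relieve the small side force, then try a light pull.

```bash
python3 -m jog '[[-1,[0,2,0],0],[-1,[0,2,-2],0],[-1,[0,2,-4],0],[-1,[0,2,-4],0],[-1,[0,2,-4],0]]' 12
python3 -m jog '[[-1,[0,0,-2],0],[-1,[0,0,-4],0],[-1,[0,0,-4],0],[-1,[0,0,-4],0]]' 12
```

```text
t: 4.0
eef_pos: [0.4301, 0.2038, 0.1195]
ee_rot: [-3.139, 0.0, 0.35]
force: [-2.6, 7.3, -10.5]
width: 0.0308
gripper_force: 12.0
t: 4.5
eef_pos: [0.4294, 0.2036, 0.1226]
ee_rot: [-3.139, 0.002, 0.349]
force: [-1.7, 9.1, -16.5]
width: 0.0303
gripper_force: 12.0
```

It is caught: the force reached 16 N and the pads slipped instead of the cover rising with 2–3 N. I'll lower, regrip firmly and give a quarter turn.

```bash
python3 -m jog '[[-1,[0,-1,4],0],[-1,[0,-1,8],0],[-0.1,[0,-1,8],0],[-0.1,[0,-1,8],0],[-0.1,[0,-1,8],0],[-1,[0,-1,8],0],[-1,[0,-1,8],0],[-1,[0,-1,8],0],[-1,[0,-1,8],0]]' 35
python3 -m jog '[[-1,[0,0,0],0.17],[-1,[0,0,0],0.34],[-1,[0,0,0],0.51],[-1,[0,0,0],0.68],[-1,[0,0,0],0.85],[-1,[0,0,0],1.02],[-1,[0,0,0],1.19],[-1,[0,0,0],1.36],[-1,[0,0,0],1.57],[-1,[0,0,0],1.57],[-1,[0,0,0],1.57],[-1,[0,0,0],1.57]]' 35
python3 -c "
from station import status;s=status.get_state();print(s['moment'],s['force'],s['q'])"
```

```text
t: 5.62
eef_pos: [0.4304, 0.2035, 0.1164]
ee_rot: [3.142, 0.0, 0.35]
force: [0.5, 0.5, -1.3]
width: 0.0302
gripper_force: 35.0
t: 7.12
eef_pos: [0.4318, 0.2067, 0.1169]
ee_rot: [-3.137, 0.004, -1.22]
force: [1.1, 10.5, -6.8]
width: 0.0302
gripper_force: 35.0
[ 3.8158691  -0.54667515 -0.12758171] [ 1.13944604 10.51412195 -6.83789975] [ 0.85772252  0.15643064 -0.58137312 -0.00158772 -0.8266674  -0.50540444]
```

```bash
python3 -m jog '[[-0.1,[0,0,0],0],[-0.1,[0,-3,0],0],[-0.1,[0,-3,0],0],[-1,[0,-3,0],0],[-1,[0,-3,0],0],[-1,[0,-3,0],0],[-1,[0,-3,0],0]]' 20
python3 -m jog '[[-1,[0,0,-2],0],[-1,[0,0,-4],0],[-1,[0,0,-4],0],[-1,[0,0,-4],0]]' 20
python3 -m jog '[[-1,[0,0,-2],0],[-1,[0,0,-4],0],[-1,[0,0,-4],0],[-1,[0,0,-4],0]]' 20
```

```text
t: 8.0
eef_pos: [0.433, 0.2042, 0.1165]
ee_rot: [3.141, -0.0, -1.22]
force: [-1.7, -1.1, 1.9]
width: 0.0301
gripper_force: 20.0
t: 8.5
eef_pos: [0.4327, 0.2048, 0.1201]
ee_rot: [3.141, 0.001, -1.22]
force: [-3.6, 3.6, -5.4]
width: 0.0308
gripper_force: 20.0
t: 9.0
eef_pos: [0.4325, 0.2055, 0.124]
ee_rot: [3.141, 0.002, -1.22]
force: [-5.2, 7.5, -6.3]
width: 0.0306
gripper_force: 20.0
```

The force stays at 6 N with no slip, so it looks free. I'll follow the arc to 0.2 rad and check.

```bash
python3 -m jog '[[-1,[-3,0,-3],0],[-1,[-5,0,-7],0],[-1,[-7,0,-11],0],[-1,[-9,0,-14],0],[-1,[-9,0,-14],0],[-1,[-9,0,-14],0]]' 20
python3 - <<'E'
from h import *
f=optics.grab_frame("side")["color"][:,:,::-1]; cv2.imwrite("pics/c3.png",cv2.resize(f[150:330,200:420],None,fx=3,fy=3,interpolation=2))
E
```

```text
t: 9.75
eef_pos: [0.4299, 0.2122, 0.1387]
ee_rot: [3.141, -0.001, -1.22]
force: [-0.7, -5.5, -2.1]
width: 0.0303
gripper_force: 20.0
```

View pics/c3.png

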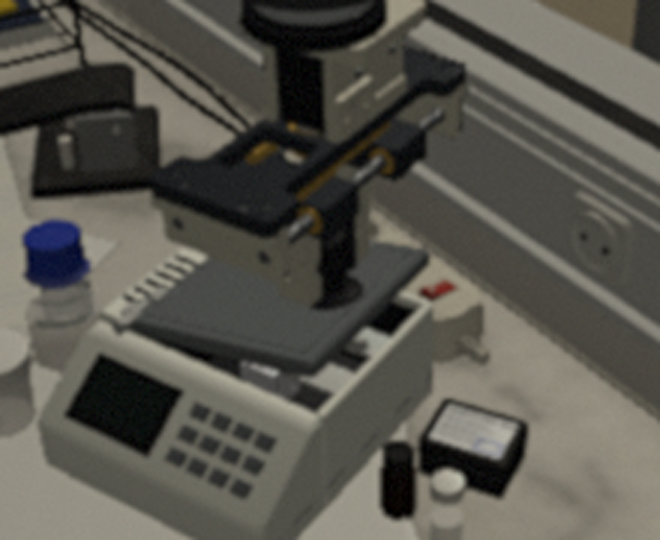

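The picture shows the cover clear of its seat and the well open, with the vials and box undisturbed. I'll continue along the arc to 0.8 rad.

```bash
python3 -m jog '[[-1,[-3,0,-5],0],[-1,[-6,0,-10],0],[-1,[-9,0,-15],0],[-1,[-13,0,-20],0],[-1,[-17,0,-25],0],[-1,[-21,0,-29],0],[-1,[-21,0,-29],0]]' 20
python3 -m jog '[[-1,[-4,0,-4],0],[-1,[-9,0,-8],0],[-1,[-13,0,-12],0],[-1,[-18,0,-15],0],[-1,[-23,0,-18],0],[-1,[-28,0,-21],0],[-1,[-28,0,-21],0],[-1,[-28,0,-21],0],[-1,[-28,0,-21],0]]' 20
python3 - <<'E'
from h import *
f=optics.grab_frame("side")["color"][:,:,::-1]; cv2.imwrite("pics/c4.png",cv2.resize(f[150:330,200:420],None,fx=3,fy=3,interpolation=2))
f=optics.grab_frame("top")["color"][:,:,::-1]; cv2.imwrite("pics/top4.png",f)
s=status.get_state(); d=s["eef_pos"]+[0,0,.005]-np.array([.433,.2042,.1215]); u=Ro.from_euler('z',-.35).apply(d); print(u, np.arctan2(.033+u[2],.115-u[1])-np.arctan2(.033,.115))
E
```

```text
t: 10.68
eef_pos: [0.4222, 0.2327, 0.1678]
ee_rot: [3.141, -0.0, -1.22]
force: [-3.0, -3.6, -2.7]
width: 0.0305
gripper_force: 20.0
t: 11.8
eef_pos: [0.4125, 0.2586, 0.1887]
ee_rot: [3.14, -0.0, -1.22]
force: [-5.0, -5.9, -0.6]
width: 0.031
gripper_force: 20.0
[-0.00062431  0.05814991  0.07214394] 0.7956826150587779
```

View pics/c4.png

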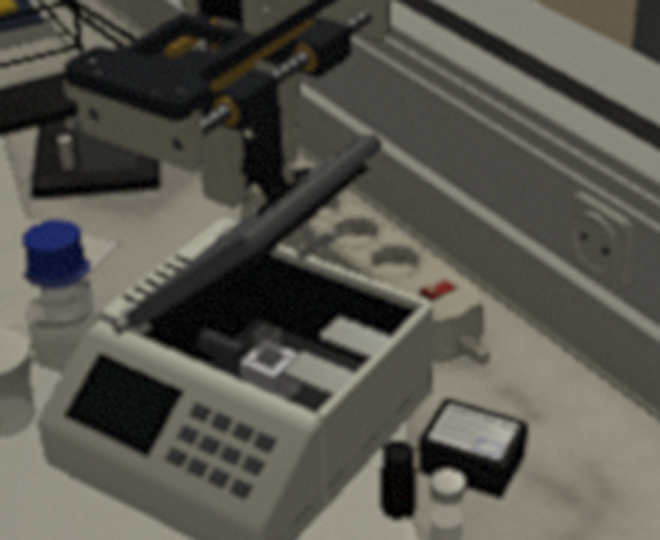

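View pics/top4.png

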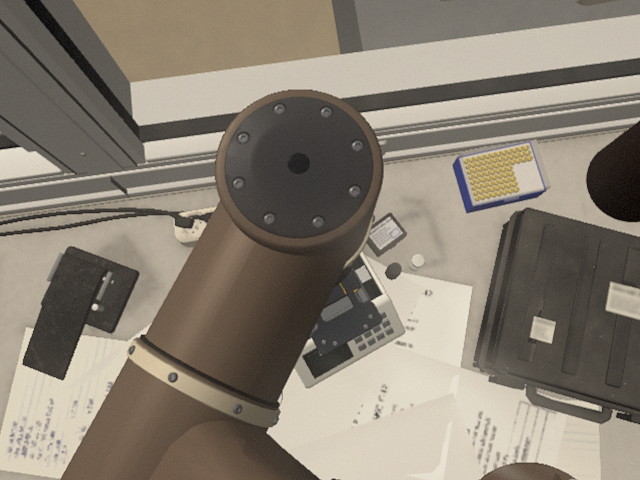

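The cover stands at about 0.8 rad, held by the knob. The photometer, box and vials sit at the same pixels as before.

```bash
python3 -m jog '[[-1,[0,0,0],0],[-1,[0,0,0],0],[-1,[0,0,0],0]]' 20 && python3 -c "
from station import order;print(order.job_done())"
```

```text
t: 12.28
eef_pos: [0.4125, 0.2586, 0.1887]
ee_rot: [3.14, -0.0, -1.22]
force: [-5.7, -4.4, -0.1]
width: 0.0302
gripper_force: 20.0
the job is handed in; nothing more can be done
None
```

The knob was caught, so I gave it a quarter turn, lifted the cover to about 0.8 rad (46°) and handed the job in at about 12 s, still holding the knob; the photometer, box and vials looked unmoved in the last pictures.

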